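# Check the two hinged washer tins and set the stiff one open

## Task

Two identical square white tins with hinged lids and steel pull bars are fixed on the folded-down shelf. Check both hinges: lift each lid about half-way by its bar and let go; a free lid drops shut by itself, a stiff one stays up. Leave the free tin shut, and reject the stiff one by pushing its lid right back, clearly past upright, so that it is left standing wide open for repair.

Things in the scene. Friction and masses are not known exactly. Their poses are not given: they have to be found in the camera images.
- tin_a_pull (a point): Centre of the steel pull bar on the lid of one of two identical white hinged tins fixed to the shelf. Bar: rod 12 mm thick, 30 mm long, parallel to the hinge, 26 mm above the lid's top on a 10 mm wide stem. The point turns with the lid: x along the lid towards the hinge (away from the robot), y along the bar, z out of the lid's top. Hinge line: 68 mm along x and 31 mm against z from here
- tin_a_lid (a joint): Lid of the tin of tin_a_pull, rad: 0 shut, 1.57 upright, 1.95 the stop (leaning back, away from the robot). One of the two lids is free, the other stiff; they look alike. A free lid let go below 1.2 drops shut within 0.5 s, past upright it falls to the stop. A stiff one stays where left; 1 to 4 N at the bar or free edge moves it
- tin_b_pull (a point): The same point and axes on the other tin. Each tin is 90 mm square and 45 mm high, on the shelf 40 mm above the work surface; lid 92 mm (from the hinge) x 94 mm, 5 mm thick, hinged on the edge farther from the robot. Shut, the bar is 117 mm above the work surface; an upright lid's free edge reaches 178 mm
- tin_b_lid (a joint): Lid of the tin of tin_b_pull, the same values and behaviour: it may be the free or the stiff one

How it is judged:
On the way:
1. the free lid has been lifted well up (35 degrees or more) (value of joint tin_b_lid above 0.6 rad), for 0.1 s.
At the end, for the whole second after the job is handed in: the free tin's lid, which has been lifted at least 35 degrees (0.6 rad) on the way, is shut again (below 0.1 rad), and the stiff tin's lid stands past upright (above 1.6 rad); both lids at rest (value of joint tin_b_lid below 0.1 rad and value of joint tin_a_lid above 1.6 rad and velocity of joint each of tin_a_lid, tin_b_lid below 0.05 rad/s); the robot touches nothing.
It also fails if it takes over 64 s, if anything falls off the work surface, if the arm or the gripper's body presses on something with over 40 N, if the wrist force passes 120 N, or if a joint passes its speed limit or range.

## Robot

A 7-joint arm with a two-finger parallel gripper is mounted at the origin on the work surface. World frame = base frame: x ahead of the robot, y to its left, z up, the work surface at z = 0. Lengths are in m, angles in rad, forces in N, time in s.
With the tool pointing down it reaches from about 0.4 to 0.85 m from the base axis. Payload 4.5 kg.
Tool frame: the origin (TCP) lies midway between the tips of the shut fingers; the grasp point (between the pads) lies 19 mm behind it; z points along the fingers, y is the direction in which the jaws open and shut (so a half turn about z gives the same grasp; the last joint's range is limited). The gripper opens to 88 mm and grips with 3 to 60 N. Pads are 18 mm wide; open, the fingers measure 123 mm over their backs; the gripper's body (75 mm by 187 mm) begins 45 mm behind the grasp point.
Start: joints at [-1.089, 0.689, -0.195, 1.565, 0.157, 0.902, -0.215], TCP at [0.271, 0.563, 0.239] pointing down, gripper open.
Joint ranges: [-3.01, 3.01], [-0.46, 2.08], [-1.47, 1.51], [0.13, 2.56], [-1, 4.14], [0.04, 2.09], [-2.66, 2.66]. Speed limits (rad/s): [2.57, 2.57, 3.14, 3.14, 3.14, 3.14, 3.14].

## Interface

Orientations are given as a unit quaternion [x, y, z, w].
In Python, from plant import r gives the robot as it stands. The module is installed in compiled form; this text tells all that it offers.
- The arm moves only by the tool carry_out, never from a script. Its argument "commands" is a list of rows, each a list of 6 numbers: the shift along the tool's x, y, z in m, then the turn, a rotation vector about the tool's x, y, z in degrees. In form: [[dx, dy, dz, wx, wy, wz], ...]. A call has 1 to 12 rows; each row is the pose to reach, as a shift and turn from the pose commanded when the call began, along the tool's axes at that moment; what a row does not reach only later rows make up. A row lasts 1/10 s, in which the tool goes at most 50 mm and 8.59 degrees, less where a joint would pass 70% of its speed; a pose out of reach is approached as far as the arm can. A call with a gripper value outside its range is refused whole. "fingers" is the closure in counts, from 0 (fully open) to 255 (shut), set as the call begins (left out, the last holds). The fingers move at their own pace and stop on an object; "grip_force" is the grip in N (left out, the last holds). Time passes only in rows, so rows that repeat a pose let the fingers close. It gives the time, the measured TCP pose, the force and the opening at its end, in the units of the state.
- r.get_state(): the state, without advancing time (a new reading comes with each control period).
- r.snapshot(name): name is "scene" or "top"; returns a dict with "img" (480x640x3 uint8, blue, green, red), "intrinsics" (3x3 intrinsics, pixels), "extrinsics" (4x4, takes a point from camera to world coordinates). Camera axes: x right, y down, z forward; pixel columns grow to the right and rows downward; lengths in m; the calibration is good to about 2 mm. A picture is of the moment at which its call begins. There is no depth.
- r.finish_job(): hands the job in, once; it reports no verdict.
Trained networks look in a picture, given as the dict that the camera call returned (one of the last four; its "shot" number tells which), for a name from the list of things; names that differ only in an ending like _2 or _b are one class to them, and where a whole thing is asked for, a point or a joint stands for the part that bears it (a point fixed in the world has none). Each returns a list of dicts, best first, with "p" (0 to 1); they miss things now and then, are a little off and sometimes report something else, mostly with a low value. They report only what shows in the picture. A call takes as long as a camera call.
- r.spot_in(picture, label): "xyz" ([x, y, z] in m, in world coordinates, good to about 4 mm: the middle of the surface that is visible of it).
- r.spot_point(picture, label): "xyz" ([x, y, z] in m, in world coordinates, good to about 4 mm: a listed point, or the origin of a listed thing).
The state is a dict: "clock": time; "q": joint angles; "qd": joint speeds; "joint_torque": joint torques, N m; "tool_pos": TCP position; "eef_rot": TCP orientation; "contact_force": force on the tool from outside, world axes, zero at the start; "moment": the same for the moment, N m; "opening": opening from 0.0 (shut) to 1.0 (fully open).
Only numpy, scipy, OpenCV 4.12 (cv2) and the standard library are available. Lean on these libraries where they do the work, as an engineer would, in place of code of your own. Each camera call takes 0.05 s, during which the arm holds its last target.

## Working session

There is one attempt and no reset: what is moved stays moved. The work goes in short steps, Python scripts to look and compute and a tool call to move; the robot and the scene stay as the last step left them, time stands still between calls to the robot, and variables do not carry over. Pictures are saved under pics/ and viewed, and the job is handed in when it is done.

Besides the shell and the picture viewer there is one more tool, called after "Call:" in YAML: its name, and indented under it one key for each argument. carry_out: Moves the arm, as the interface text tells. Its arguments: {"type":"object","properties":{"commands":{"type":"array","items":{"type":"array","items":{"type":"number"}}},"fingers":{"type":"number"},"grip_force":{"type":"number"}},"required":["commands"]}

```bash
mkdir -p pics; cat > h.py <<'E'
from plant import r
import numpy as np, cv2
from scipy.spatial.transform import Rotation as R
def look(cam,fn,labels=("tin_a_pull",)):
    s=r.snapshot(cam); cv2.imwrite("pics/"+fn,s["img"])
    K=np.array(s["intrinsics"]);T=np.linalg.inv(np.array(s["extrinsics"]))
    for l in labels:
        for d in r.spot_point(s,l):
            p=T@np.r_[d["xyz"],1]; u=K@p[:3]; print(cam,l,np.round(d["xyz"],4),round(d["p"],2),np.round(u[:2]/u[2]))
    return s
def st():
    s=r.get_state(); print({k:np.round(s[k],4) for k in("clock","tool_pos","eef_rot","contact_force","opening","q")})
    print(np.round(R.from_quat(s["eef_rot"]).as_matrix(),3)); return s
E
python3 - <<'E'
from h import *
st(); look("scene","s0.png"); look("top","t0.png")
E
```

```text
{'clock': np.float64(0.0), 'tool_pos': array([0.2704, 0.5628, 0.2379]), 'eef_rot': array([ 2.22e-01,  9.75e-01, -9.00e-04, -1.00e-04]), 'contact_force': array([-1.0718,  0.2957, -0.482 ]), 'opening': np.float64(1.001), 'q': array([-1.0892,  0.69  , -0.1945,  1.5664,  0.1573,  0.9025, -0.2151])}
[[-0.901  0.433 -0.001]
 [ 0.433  0.901 -0.002]
 [-0.    -0.002 -1.   ]]
scene tin_a_pull [ 0.517  -0.1551  0.1125] 0.97 [258. 208.]
top tin_a_pull [ 0.5169 -0.1532  0.1155] 0.94 [420. 270.]
```

View pics/s0.png

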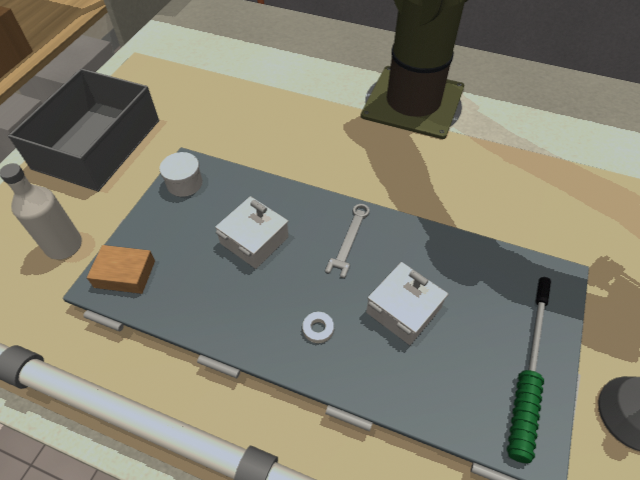

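View pics/t0.png

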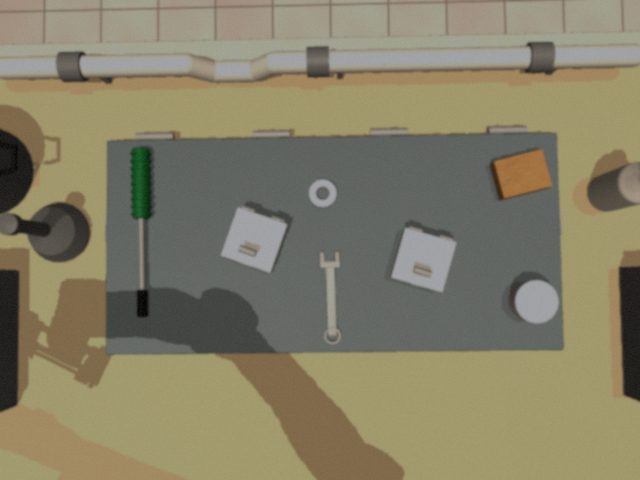

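```bash
python3 - <<'E'
from h import *
s=look("top","t1.png",("tin_b_pull",)); 
s2=look("scene","s1.png",("tin_b_pull",))
K=np.array(s["intrinsics"]);E=np.array(s["extrinsics"])
print(np.round(E,3))
def ray(u,v,z,s=s):
    K=np.array(s["intrinsics"]);E=np.array(s["extrinsics"])
    d=E[:3,:3]@np.linalg.solve(K,[u,v,1]);o=E[:3,3];return o+d*(z-o[2])/d[2]
img=s["img"]
hsv=cv2.cvtColor(img,cv2.COLOR_BGR2HSV)
for (x0,x1,y0,y1) in((210,300,195,285),(380,470,215,305)):
    m=((hsv[...,2]>140)&(hsv[...,1]<50)).astype(np.uint8)
    q=np.zeros_like(m);q[y0:y1,x0:x1]=m[y0:y1,x0:x1]
    c=max(cv2.findContours(q,0,2)[0],key=cv2.contourArea)
    b=cv2.boxPoints(cv2.minAreaRect(cv2.convexHull(c)));w=np.array([ray(u,v,.09) for u,v in b])
    print(b.round(1).tolist());print(w.round(4).tolist(),w.mean(0).round(4))
    e=np.roll(w,-1,0)-w; print(np.linalg.norm(e,axis=1).round(4),np.degrees(np.arctan2(e[:,1],e[:,0])).round(1))
for u,v in((249,248),(423,270)): print("bar",ray(u,v,.12))
for u,v in((258,208),(418,278)): print("bar scene",ray(u,v,.12,s2))
a=cv2.resize(img[195:305,210:470],None,fx=3,fy=3,interpolation=2);cv2.imwrite("pics/z1.png",a)
E
```

```text
top tin_b_pull [0.5538 0.1456 0.1155] 0.84 [246. 251.]
scene tin_b_pull [0.5519 0.1441 0.1179] 0.9 [419. 275.]
[[-0.014 -0.999  0.051  0.505]
 [-1.     0.015  0.02  -0.01 ]
 [-0.021 -0.05  -0.999  1.153]
 [ 0.     0.     0.     1.   ]]
[[220.5, 255.10000610351562], [237.6999969482422, 205.8000030517578], [286.5, 222.8000030517578], [269.20001220703125, 272.20001220703125]]
[[0.5479, 0.1943, 0.09], [0.6351, 0.1631, 0.09], [0.6034, 0.0768, 0.09], [0.5166, 0.1082, 0.09]] [0.5757 0.1356 0.09  ]
[0.0925 0.0919 0.0922 0.0916] [ -19.7 -110.2  160.1   70. ]
[[391.20001220703125, 277.5], [405.5, 226.5], [456.29998779296875, 240.6999969482422], [442.0, 291.70001220703125]]
[[0.5044, -0.1059, 0.09], [0.5936, -0.1327, 0.09], [0.5673, -0.2211, 0.09], [0.4783, -0.1941, 0.09]] [ 0.5359 -0.1634  0.09  ]
[0.0932 0.0923 0.0929 0.0919] [ -16.7 -106.6  163.1   73.5]
bar [0.55825427 0.13927988 0.12      ]
bar [ 0.5164113  -0.15750767  0.12      ]
bar scene [ 0.52167658 -0.15212934  0.12      ]
bar scene [0.55886566 0.14432344 0.12      ]
```

View pics/z1.png

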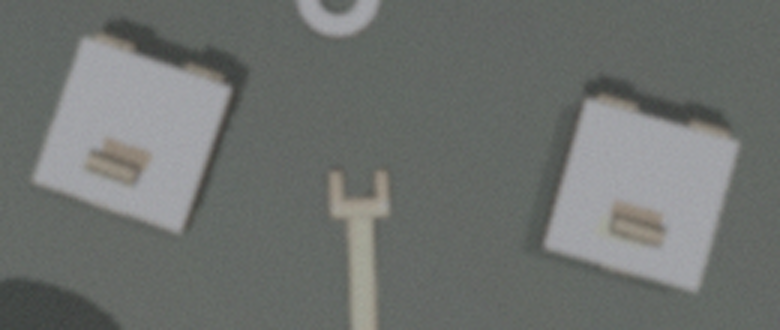

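Call:
carry_out:
  commands:
    - [-0.437,-0.254,0.05,0,0,-6]
    - [-0.437,-0.254,0.05,0,0,-6]
    - [-0.437,-0.254,0.05,0,0,-6]
    - [-0.437,-0.254,0.05,0,0,-6]
    - [-0.437,-0.254,0.05,0,0,-6]
    - [-0.437,-0.254,0.05,0,0,-6]
    - [-0.437,-0.254,0.05,0,0,-6]
    - [-0.437,-0.254,0.05,0,0,-6]
    - [-0.437,-0.254,0.05,0,0,-6]
    - [-0.437,-0.254,0.05,0,0,-6]
    - [-0.437,-0.254,0.05,0,0,-6]
    - [-0.437,-0.254,0.05,0,0,-6]
  fingers: 0
  grip_force: 12

```text
clock: 1.6
tool_pos: [0.5555, 0.1428, 0.1884]
eef_rot: [0.173, 0.985, -0.0, 0.0]
contact_force: [0.6, -0.3, 1.3]
opening: 0.999
```

```bash
python3 - <<'E'
from h import *
s=st(); 
M=R.from_quat(s["eef_rot"]).as_matrix()
print(M.T@(np.array([.554,.144,.101])-s["tool_pos"]))
look("scene","s2.png",("tin_b_pull",))
E
```

```text
{'clock': np.float64(1.6), 'tool_pos': array([0.5555, 0.1428, 0.1884]), 'eef_rot': array([ 1.731e-01,  9.849e-01, -4.000e-04,  1.000e-04]), 'contact_force': array([ 0.5744, -0.2722,  1.2616]), 'opening': np.float64(0.9987), 'q': array([-0.1684,  0.6939, -0.2788,  1.7727,  0.2736,  0.7131,  0.6288])}
[[-0.94   0.341  0.   ]
 [ 0.341  0.94  -0.001]
 [-0.    -0.001 -1.   ]]
[0.00182076 0.00064087 0.08736405]
scene tin_b_pull [0.5528 0.147  0.1147] 0.79 [420. 277.]
```

View pics/s2.png

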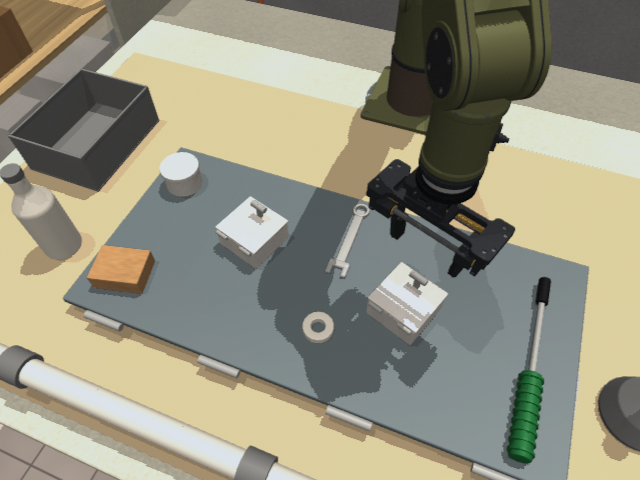

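Call:
carry_out:
  commands:
    - [0.001,0.001,0.03,0,0,0]
    - [0.001,0.001,0.06,0,0,0]
    - [0.001,0.001,0.08,0,0,0]
    - [0.001,0.001,0.087,0,0,0]
    - [0.001,0.001,0.087,0,0,0]
    - [0.001,0.001,0.087,0,0,0]

```text
clock: 2.3
tool_pos: [0.5542, 0.1479, 0.1027]
eef_rot: [0.17, 0.985, 0.001, 0.001]
contact_force: [-0.3, -0.8, -0.3]
opening: 0.999
```

Call:
carry_out:
  commands:
    - [0,0,0,0,0,0]
    - [0,0,0,0,0,0]
    - [0,0,0,0,0,0]
    - [0,0,0,0,0,0]
    - [0,0,0,0,0,0]
    - [0,0,0,0,0,0]
    - [0,0,0,0,0,0]
    - [0,0,0,0,0,0]
    - [0,0,0,0,0,0]
    - [0,0,0,0,0,0]
  fingers: 255
  grip_force: 12

```text
clock: 3.3
tool_pos: [0.5533, 0.145, 0.1016]
eef_rot: [0.171, 0.985, -0.001, -0.001]
contact_force: [-1.6, -3.8, 2.4]
opening: 0.337
```

```bash
python3 - <<'E'
from h import *
st();look("scene","s3.png",("tin_b_pull",))
for t in (.2,.4,.6,.8,.9): print(t,-(68-68*np.cos(t)+31*np.sin(t)),-(68*np.sin(t)+31*np.cos(t)-31))
i=cv2.imread("pics/s3.png")[200:380,320:560];cv2.imwrite("pics/z3.png",cv2.resize(i,None,fx=3,fy=3))
E
```

```text
{'clock': np.float64(3.3), 'tool_pos': array([0.5533, 0.145 , 0.1016]), 'eef_rot': array([ 1.712e-01,  9.852e-01, -1.200e-03, -6.000e-04]), 'contact_force': array([-1.5537, -3.8026,  2.4205]), 'opening': np.float64(0.3371), 'q': array([-0.2082,  0.821 , -0.2224,  1.8346,  0.3314,  0.5246,  0.5758])}
[[-0.941  0.337 -0.002]
 [ 0.337  0.941 -0.002]
 [ 0.001 -0.003 -1.   ]]
scene tin_b_pull [0.5505 0.1488 0.1144] 0.59 [422. 277.]
0.2 -7.514221961442464 -12.891578407142653
0.4 -17.439821019371976 -24.033338091077674
0.6 -29.38109486138797 -32.981092253062435
0.8 -42.86198258227796 -39.378122170929686
0.9 -50.01365635604681 -41.536138871059464
```

View pics/z3.png

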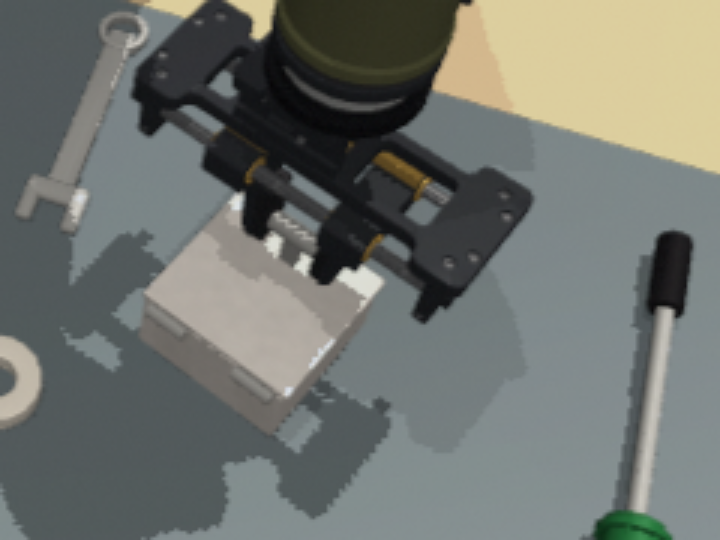

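Call:
carry_out:
  commands:
    - [-0.003,0,-0.007,0,0,0]
    - [-0.008,0,-0.013,0,0,0]
    - [-0.012,0,-0.019,0,0,0]
    - [-0.017,0,-0.024,0,0,0]
    - [-0.023,0,-0.029,0,0,0]
    - [-0.029,0,-0.033,0,0,0]
    - [-0.036,0,-0.037,0,0,0]
    - [-0.043,0,-0.039,0,0,0]
    - [-0.043,0,-0.039,0,0,0]
    - [-0.043,0,-0.039,0,0,0]
    - [-0.043,0,-0.039,0,0,0]

```text
clock: 4.5
tool_pos: [0.5933, 0.1305, 0.1409]
eef_rot: [0.171, 0.985, -0.001, -0.001]
contact_force: [-4.6, -4.2, 4.1]
opening: 0.337
```

```bash
python3 - <<'E'
from h import *
st();look("scene","s4.png",("tin_b_pull",))
i=cv2.imread("pics/s4.png")[200:380,320:560];cv2.imwrite("pics/z4.png",cv2.resize(i,None,fx=3,fy=3))
E
```

```text
{'clock': np.float64(4.5), 'tool_pos': array([0.5933, 0.1305, 0.1409]), 'eef_rot': array([ 0.1711,  0.9853, -0.0014, -0.0011]), 'contact_force': array([-4.6058, -4.1928,  4.1019]), 'opening': np.float64(0.3375), 'q': array([-0.144 ,  0.7992, -0.2655,  1.701 ,  0.3039,  0.6853,  0.6567])}
[[-0.941  0.337 -0.003]
 [ 0.337  0.941 -0.002]
 [ 0.002 -0.003 -1.   ]]
scene tin_b_pull [0.592  0.1302 0.1545] 0.94 [407. 281.]
```

View pics/z4.png

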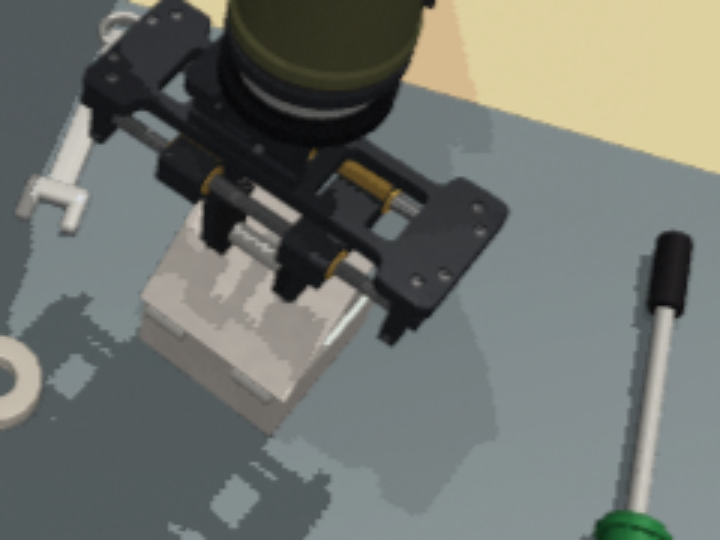

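Call:
carry_out:
  commands:
    - [0,0,0,0,0,0]
    - [0,0,0,0,0,0]
    - [0,0,0,0,0,0]
    - [0,0,0,0,0,0]
    - [0,0,0,0,0,0]
    - [0,0,0,0,0,0]
    - [0,0,0,0,0,0]
    - [0,0,0,0,0,0]
    - [0,0,0,0,0,0]
    - [0,0,0,0,0,0]
    - [0,0,0,0,0,0]
    - [0,0,0,0,0,0]
  fingers: 0

```text
clock: 5.8
tool_pos: [0.5945, 0.132, 0.1407]
eef_rot: [0.171, 0.985, 0.0, 0.0]
contact_force: [-0.0, 0.3, 0.8]
opening: 1.0
```

```bash
python3 - <<'E'
from h import *
st();look("scene","s5.png",("tin_b_pull",))
i=cv2.imread("pics/s5.png")[200:380,320:560];cv2.imwrite("pics/z5.png",cv2.resize(i,None,fx=3,fy=3))
E
```

```text
{'clock': np.float64(5.8), 'tool_pos': array([0.5945, 0.132 , 0.1407]), 'eef_rot': array([0.1707, 0.9853, 0.    , 0.    ]), 'contact_force': array([-0.0236,  0.2757,  0.8316]), 'opening': np.float64(0.9999), 'q': array([-0.1448,  0.8   , -0.2662,  1.6998,  0.3038,  0.6825,  0.6565])}
[[-0.942  0.336  0.   ]
 [ 0.336  0.942  0.   ]
 [-0.     0.    -1.   ]]
scene tin_b_pull [0.5515 0.1469 0.1165] 0.83 [420. 276.]
```

View pics/z5.png

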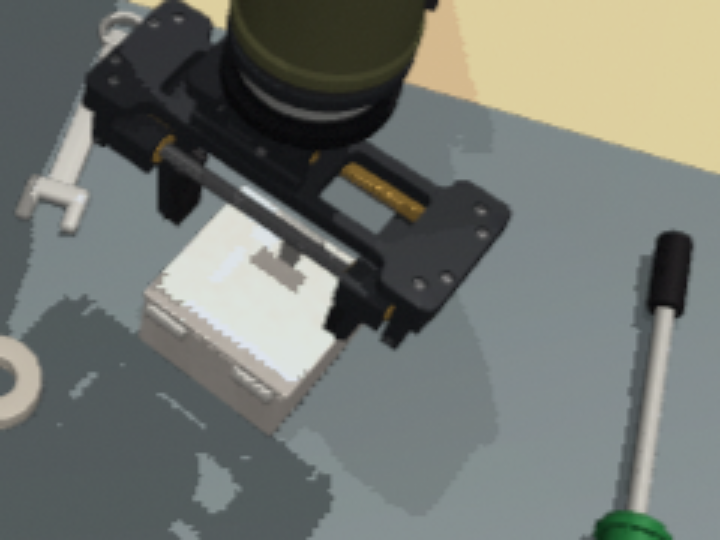

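Call:
carry_out:
  commands:
    - [0,0,-0.05,0,0,0]
    - [-0.023,-0.297,-0.05,0,0,-3]
    - [-0.023,-0.297,-0.05,0,0,-3]
    - [-0.023,-0.297,-0.05,0,0,-3]
    - [-0.023,-0.297,-0.05,0,0,-3]
    - [-0.023,-0.297,-0.05,0,0,-3]
    - [-0.023,-0.297,-0.05,0,0,-3]
    - [-0.023,-0.297,-0.05,0,0,-3]
    - [-0.023,-0.297,-0.05,0,0,-3]
    - [-0.023,-0.297,-0.05,0,0,-3]

```text
clock: 6.9
tool_pos: [0.5169, -0.1537, 0.1909]
eef_rot: [0.144, 0.99, 0.001, 0.0]
contact_force: [0.2, 0.3, 0.8]
opening: 1.0
```

```bash
python3 - <<'E'
from h import *
s=st(); 
M=R.from_quat(s["eef_rot"]).as_matrix()
print(M.T@(np.array([.516,-.1555,.101])-s["tool_pos"]))
look("scene","s6.png",("tin_a_pull","tin_b_pull"))
E
```

```text
{'clock': np.float64(6.9), 'tool_pos': array([ 0.5169, -0.1537,  0.1909]), 'eef_rot': array([1.438e-01, 9.896e-01, 7.000e-04, 4.000e-04]), 'contact_force': array([0.2458, 0.3114, 0.7535]), 'opening': np.float64(1.0001), 'q': array([ 0.4194,  0.6589, -0.3532,  1.8705,  0.345 ,  0.6713,  1.1439])}
[[-0.959  0.285  0.001]
 [ 0.285  0.959  0.001]
 [-0.     0.002 -1.   ]]
[ 0.00035199 -0.00213283  0.08985685]
scene tin_a_pull [ 0.5153 -0.1576  0.1178] 0.66 [257. 205.]
scene tin_b_pull [0.5515 0.1462 0.1153] 0.57 [420. 276.]
```

View pics/s6.png

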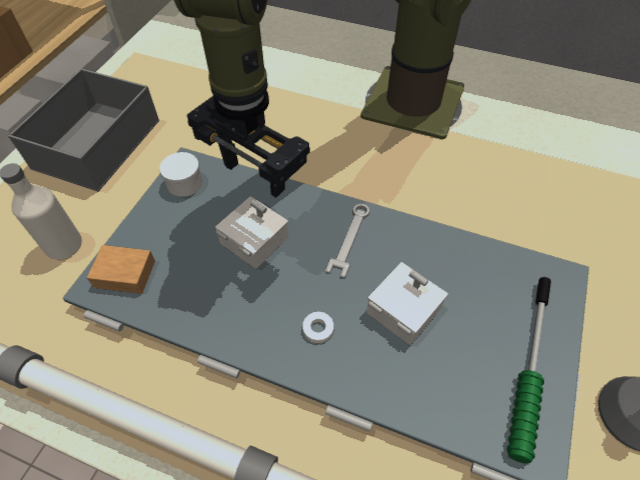

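Call:
carry_out:
  commands:
    - [0,-0.002,0.03,0,0,0]
    - [0,-0.002,0.06,0,0,0]
    - [0,-0.002,0.08,0,0,0]
    - [0,-0.002,0.09,0,0,0]
    - [0,-0.002,0.09,0,0,0]
    - [0,-0.002,0.09,0,0,0]
    - [0,-0.002,0.09,0,0,0]

```text
clock: 7.75
tool_pos: [0.5165, -0.1572, 0.1017]
eef_rot: [0.145, 0.989, 0.0, 0.001]
contact_force: [0.2, -0.5, 0.2]
opening: 1.005
```

Call:
carry_out:
  commands:
    - [0,0,0,0,0,0]
    - [0,0,0,0,0,0]
    - [0,0,0,0,0,0]
    - [0,0,0,0,0,0]
    - [0,0,0,0,0,0]
    - [0,0,0,0,0,0]
    - [0,0,0,0,0,0]
    - [0,0,0,0,0,0]
    - [0,0,0,0,0,0]
    - [0,0,0,0,0,0]
  fingers: 255
  grip_force: 15

```text
clock: 8.75
tool_pos: [0.516, -0.1559, 0.1007]
eef_rot: [0.144, 0.99, 0.001, 0.0]
contact_force: [1.1, 4.3, -0.8]
opening: 0.336
```

Call:
carry_out:
  commands:
    - [-0.003,0,-0.007,0,0,0]
    - [-0.008,0,-0.013,0,0,0]
    - [-0.012,0,-0.019,0,0,0]
    - [-0.017,0,-0.024,0,0,0]
    - [-0.023,0,-0.029,0,0,0]
    - [-0.029,0,-0.033,0,0,0]
    - [-0.036,0,-0.037,0,0,0]
    - [-0.043,0,-0.039,0,0,0]
    - [-0.043,0,-0.039,0,0,0]
    - [-0.043,0,-0.039,0,0,0]
    - [-0.043,0,-0.039,0,0,0]

```text
clock: 9.85
tool_pos: [0.5568, -0.1684, 0.1405]
eef_rot: [0.144, 0.99, 0.001, -0.0]
contact_force: [-0.9, 4.6, 4.4]
opening: 0.334
```

```bash
python3 - <<'E'
from h import *
st();look("scene","s7.png",("tin_a_pull",))
i=cv2.imread("pics/s7.png")[120:300,150:390];cv2.imwrite("pics/z7.png",cv2.resize(i,None,fx=3,fy=3))
E
```

```text
{'clock': np.float64(9.85), 'tool_pos': array([ 0.5568, -0.1684,  0.1405]), 'eef_rot': array([ 1.445e-01,  9.895e-01,  7.000e-04, -1.000e-04]), 'contact_force': array([-0.8544,  4.5615,  4.3524]), 'opening': np.float64(0.3345), 'q': array([ 0.4027,  0.7777, -0.3245,  1.7823,  0.3796,  0.6437,  1.1392])}
[[-0.958  0.286 -0.   ]
 [ 0.286  0.958  0.001]
 [ 0.     0.001 -1.   ]]
scene tin_a_pull [ 0.5574 -0.1682  0.1558] 0.95 [238. 207.]
```

View pics/z7.png

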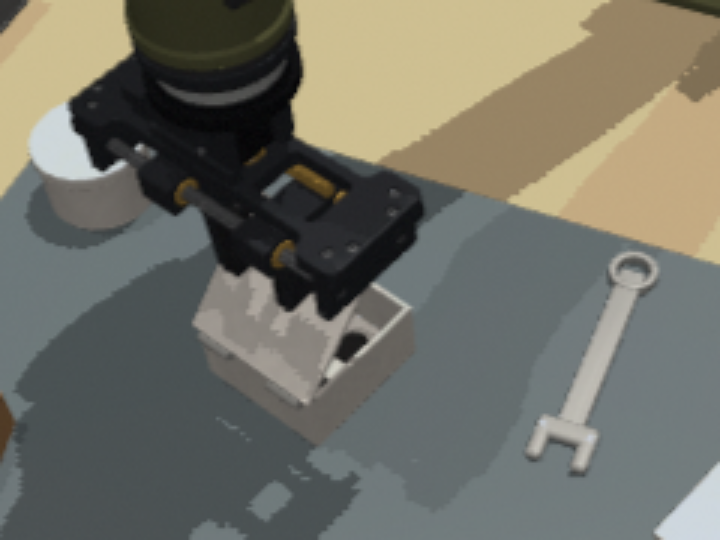

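Call:
carry_out:
  commands:
    - [0,0,0,0,0,0]
    - [0,0,0,0,0,0]
    - [0,0,0,0,0,0]
    - [0,0,0,0,0,0]
    - [0,0,0,0,0,0]
    - [0,0,0,0,0,0]
    - [0,0,0,0,0,0]
    - [0,0,0,0,0,0]
    - [0,0,0,0,0,0]
    - [0,0,0,0,0,0]
    - [0,0,0,0,0,0]
    - [0,0,0,0,0,0]
  fingers: 0

```text
clock: 11.15
tool_pos: [0.5568, -0.1696, 0.1397]
eef_rot: [0.145, 0.989, 0.0, 0.0]
contact_force: [-0.6, 0.6, 0.0]
opening: 0.997
```

```bash
python3 - <<'E'
from h import *
st();look("scene","s8.png",("tin_a_pull","tin_b_pull"))
i=cv2.imread("pics/s8.png")[120:300,150:390];cv2.imwrite("pics/z8.png",cv2.resize(i,None,fx=3,fy=3))
f=lambda t:(68-68*np.cos(t)+31*np.sin(t),68*np.sin(t)+31*np.cos(t)-31)
x0,z0=f(.79)
for t in np.arange(.8,1.96,.1): x,z=f(t);print(round(t,2),round(-(x-x0),1),round(-(z-z0),1))
E
```

```text
{'clock': np.float64(11.15), 'tool_pos': array([ 0.5568, -0.1696,  0.1397]), 'eef_rot': array([0.1448, 0.9895, 0.    , 0.    ]), 'contact_force': array([-0.6327,  0.6004,  0.0068]), 'opening': np.float64(0.9966), 'q': array([ 0.4029,  0.7789, -0.3227,  1.7823,  0.381 ,  0.6421,  1.139 ])}
[[-0.958  0.287  0.   ]
 [ 0.287  0.958  0.   ]
 [ 0.     0.    -1.   ]]
scene tin_a_pull [ 0.5544 -0.1692  0.155 ] 0.97 [238. 206.]
scene tin_b_pull [0.5539 0.1448 0.1134] 0.56 [418. 278.]
0.8 -0.7 -0.3
0.9 -7.9 -2.4
1.0 -15.2 -3.8
1.1 -22.6 -4.5
1.2 -30.1 -4.5
1.3 -37.5 -3.7
1.4 -44.8 -2.2
1.5 -52.0 0.1
1.6 -58.8 3.1
1.7 -65.3 6.7
1.8 -71.5 10.9
1.9 -77.2 15.8
```

View pics/z8.png

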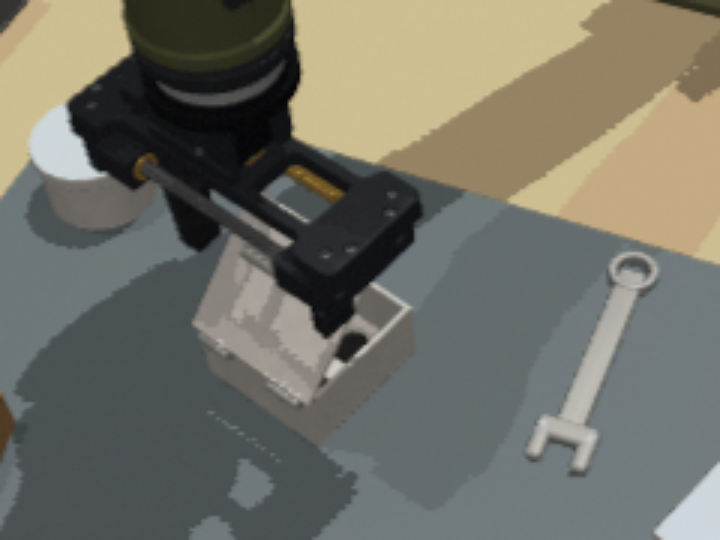

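Call:
carry_out:
  commands:
    - [0,0,0,0,0,0]
    - [0,0,0,0,0,0]
    - [0,0,0,0,0,0]
    - [0,0,0,0,0,0]
    - [0,0,0,0,0,0]
    - [0,0,0,0,0,0]
    - [0,0,0,0,0,0]
    - [0,0,0,0,0,0]
    - [0,0,0,0,0,0]
    - [0,0,0,0,0,0]
  fingers: 255
  grip_force: 15

```text
clock: 12.3
tool_pos: [0.5572, -0.1685, 0.1397]
eef_rot: [0.144, 0.99, 0.001, 0.0]
contact_force: [1.6, 4.2, -0.2]
opening: 0.335
```

Call:
carry_out:
  commands:
    - [-0.008,0,-0.002,0,0,0]
    - [-0.015,0,-0.004,0,0,0]
    - [-0.023,0,-0.005,0,0,0]
    - [-0.03,0,-0.005,0,0,0]
    - [-0.037,0,-0.004,0,0,0]
    - [-0.045,0,-0.002,0,0,0]
    - [-0.052,0,0.0,0,0,0]
    - [-0.059,0,0.003,0,0,0]
    - [-0.065,0,0.007,0,0,0]
    - [-0.071,0,0.011,0,0,0]
    - [-0.072,0,0.011,0,0,0]
    - [-0.072,0,0.011,0,0,0]

```text
clock: 13.5
tool_pos: [0.6265, -0.1898, 0.1281]
eef_rot: [0.145, 0.989, 0.001, 0.0]
contact_force: [2.0, 5.1, -1.5]
opening: 0.339
```

```bash
python3 - <<'E'
from h import *
st();look("scene","s9.png",("tin_a_pull",))
i=cv2.imread("pics/s9.png")[120:300,150:390];cv2.imwrite("pics/z9.png",cv2.resize(i,None,fx=3,fy=3))
E
```

```text
{'clock': np.float64(13.5), 'tool_pos': array([ 0.6265, -0.1898,  0.1281]), 'eef_rot': array([1.447e-01, 9.895e-01, 5.000e-04, 3.000e-04]), 'contact_force': array([ 2.0291,  5.1081, -1.4564]), 'opening': np.float64(0.3388), 'q': array([ 0.3992,  0.8753, -0.3334,  1.5564,  0.3671,  0.7716,  1.1925])}
[[-0.958  0.286  0.001]
 [ 0.286  0.958  0.001]
 [-0.001  0.001 -1.   ]]
```

View pics/z9.png

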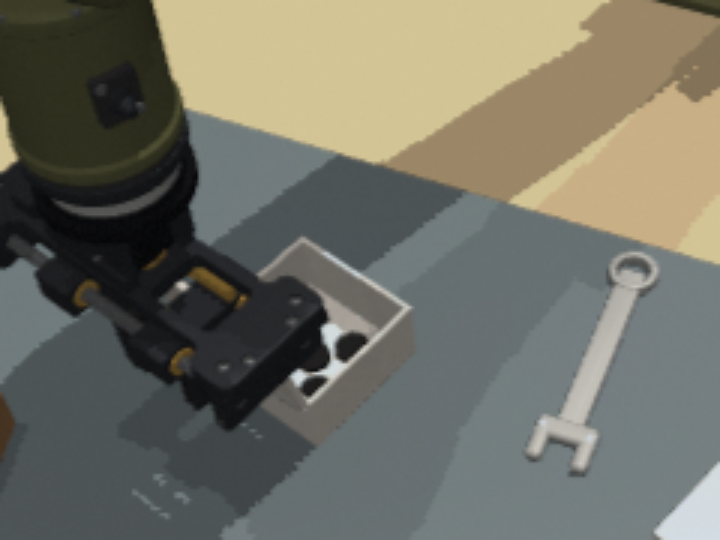

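Call:
carry_out:
  commands:
    - [0,0,0,0,0,0]
    - [0,0,0,0,0,0]
    - [0,0,0,0,0,0]
    - [0,0,0,0,0,0]
    - [0,0,0,0,0,0]
    - [0,0,0,0,0,0]
    - [0,0,0,0,0,0]
    - [0,0,0,0,0,0]
  fingers: 0

```text
clock: 14.4
tool_pos: [0.6258, -0.1903, 0.1287]
eef_rot: [0.145, 0.989, 0.0, 0.0]
contact_force: [0.2, -0.1, 0.4]
opening: 0.998
```

Call:
carry_out:
  commands:
    - [-0.02,0,0,0,0,0]
    - [-0.045,0,0,0,0,0]
    - [-0.07,0,0,0,0,0]
    - [-0.07,0,0,0,0,0]
    - [-0.07,0,-0.04,0,0,0]
    - [-0.07,0,-0.08,0,0,0]
    - [-0.07,0,-0.12,0,0,0]
    - [-0.07,0,-0.16,0,0,0]
    - [-0.07,0,-0.16,0,0,0]
    - [-0.07,0,-0.16,0,0,0]

```text
clock: 15.4
tool_pos: [0.6925, -0.2101, 0.2896]
eef_rot: [0.145, 0.989, -0.0, 0.001]
contact_force: [-0.8, -0.7, -0.9]
opening: 1.005
```

```bash
python3 - <<'E'
from h import *
st();look("scene","s10.png",("tin_a_pull","tin_b_pull"));look("top","t10.png",("tin_a_pull","tin_b_pull"))
E
```

```text
{'clock': np.float64(15.4), 'tool_pos': array([ 0.6925, -0.2101,  0.2896]), 'eef_rot': array([ 1.447e-01,  9.895e-01, -2.000e-04,  5.000e-04]), 'contact_force': array([-0.791 , -0.7325, -0.9381]), 'opening': np.float64(1.0047), 'q': array([ 0.3928,  0.8098, -0.3758,  1.1429,  0.2856,  1.237 ,  1.3118])}
[[-0.958  0.286  0.001]
 [ 0.286  0.958 -0.   ]
 [-0.001 -0.    -1.   ]]
scene tin_a_pull [ 0.6264 -0.1891  0.1443] 0.71 [208. 239.]
scene tin_b_pull [0.5503 0.1466 0.1143] 0.81 [420. 276.]
top tin_a_pull [ 0.6264 -0.1884  0.141 ] 0.91 [442. 204.]
top tin_b_pull [0.553  0.1448 0.117 ] 0.84 [246. 251.]
```

View pics/s10.png

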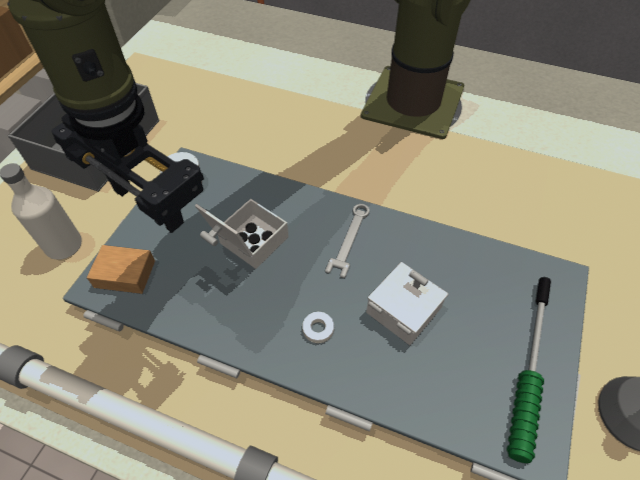

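View pics/t10.png

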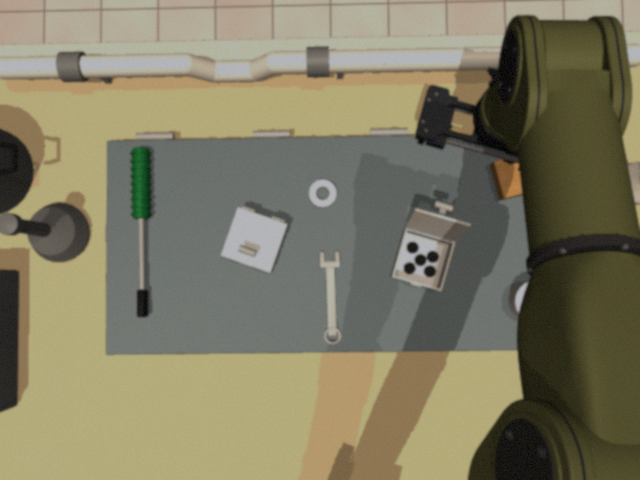

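```bash
python3 -c "
from plant import r
print(r.finish_job())"
```

```text
the job is handed in; nothing more can be done
None
```

I checked both hinges, left the free tin shut and the stiff one wide open, and handed the job in at about 15 s of the 64 s allowed.

- **Left tin (tin_b), free:** I lifted its lid by the bar to about 0.8 rad and let go. It dropped shut. The last measurements put its bar about 114 mm (scene camera) and 117 mm (top camera) high, against 117 mm when shut.
- **Right tin (tin_a), stiff:** I lifted its lid to about 0.8 rad and let go. It stayed up with the bar at about 155 mm. I then gripped it again, took it over the top and released it. Both cameras show the lid leaning back, with the bar about 115 mm further back and 141–144 mm high, which works out to about 1.8 rad.

After release I moved the gripper back and up, clear of both tins. The last force reading was about 1.4 N, at the level of sensor noise. No check failed. The lid angles are worked out from bar positions in the pictures, not read from the joints.

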